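Clamp the brass bar in the one-hand bar clamp

ROBOT

A 6-joint arm with a two-finger parallel gripper is mounted at the origin on the work surface. World frame = base frame: x ahead of the robot, y to its left, z up, the work surface at z = 0. Lengths are in m, angles in rad, forces in N, time in s.
With the tool pointing down it reaches from about 0.375 to 0.975 m from the base axis. Payload 3.8 kg.
Tool frame: the origin (TCP) lies at the very end of the fingers, on their centre line; the grasp point (between the pads) lies bot.grip_depth behind it (bot.grip_depth is the distance from the TCP to the grasp point, in m); z points along the fingers, y is the line along which they close (so a half turn about z gives the same grasp; the last joint's range is limited). The gripper opens to 85 mm and grips with 20 to 120 N. Pads are 22 mm wide; open, the fingers measure 114 mm over their backs; the gripper's body (76 mm by 85 mm) begins 54 mm behind the grasp point. The pads swing forward as they close: fully open they stand 13 mm farther back than shut.
Start: joints at [-1.218, 0.264, 1.604, -0, 1.274, -0.037], TCP at [0.256, -0.624, 0.231] pointing down, gripper open.
Joint ranges: [-2.63, 2.63], [-0.94, 2.18], [0.31, 2.57], [-1.31, 4.45], [0, 2.66], [-2.55, 2.55]. Speed limits (rad/s): [2.57, 2.57, 3.14, 3.14, 3.14, 3.14].

INTERFACE

Orientations are given as a 3x3 rotation matrix whose columns are the frame's x, y, z axes.
In Python, from cell import bot gives the robot as it stands.
- The arm moves only by the tool servo_tool, never from a script. Its argument "plan" is text: rows parted by semicolons, each of 7 numbers parted by spaces: the turn, a rotation vector about the tool's x, y, z in rad, then the shift along the tool's x, y, z in m, then the gripper command: -1 is fully open, 1 is shut, values between are in proportion. A call has 1 to 20 rows; each row is the pose to reach, as a shift and turn from the pose commanded when the call began, along the tool's axes at that moment; what a row does not reach only later rows make up. A row lasts 1/8 s, in which the tool goes at most 62.5 mm and 10.7 degrees, less where a joint would pass 70% of its speed; a pose out of reach is approached as far as the arm can. A call with a gripper value outside its range is refused whole. The fingers move at their own pace and stop on an object; "newtons" is the grip in N (left out, the last holds). Time passes only in rows, so rows that repeat a pose let the fingers close. It gives the time, the measured TCP pose, the force, the opening and the grip force at its end, in the units of the state.
- bot.observe(): the state, without advancing time (a new reading comes with each control period).
- bot.get_image(name): name is "scene" or "side" or "wrist"; returns the picture (384x512x3 uint8, red, green, blue); there is no depth.
- bot.camera_info(name): a dict with "fx", "fy", "cx", "cy" (pixels), "R" (3x3) and "t" (3): a world point X has camera coordinates R X + t. Camera axes: x right, y down, z forward; pixel columns grow to the right and rows downward; lengths in m; the calibration is good to about 2 mm. A picture is of the moment at which its call begins: read the wrist's pose just before it. camera_info takes no time and is no camera call; for the wrist camera it gives the pose at the moment of the call.
- bot.finish_job(): hands the job in; it is judged then, once.
The state is a dict: "time": time; "joint_positions": joint angles; "dq": joint speeds; "tau": joint torques, N m; "tcp_pos": TCP position; "tcp_rot": TCP orientation; "force": force on the tool from outside, world axes, zero at the start; "torque": the same for the moment, N m; "gripper_width": finger opening in m; "gripper_force": force on a finger pad.
Only numpy, scipy, OpenCV 4.12 (cv2) and the standard library are available. Lean on these libraries where they do the work, as an engineer would, in place of code of your own. Each camera call takes 0.05 s, during which the arm holds its last target. There are 200 camera calls.

TASK

Lift the brass bar straight up and level out of its two U brackets, lay it on the two rails of the yellow clamp, across them and about centred between the open jaws, standing on its narrow side as it did in the brackets, and let go of it. Then squeeze the orange trigger and let it spring back, again and again, until the sliding jaw presses the bar firmly against the fixed jaw; finish with the trigger let go. Close the jaw with the trigger only, never by pushing it, do not drop the bar, and leave the other things on the bench where they are.

Things in the scene. Friction and masses are not known exactly. Their poses are not given: they have to be found in the camera images.
- bar_mid (a point): Centre of the loose brass bar: box section 200 mm long (its x), 18 mm wide (y), 36 mm tall (z), about 0.4 kg. It starts in the rack standing on a narrow side, centre 63 mm above the bench. Grasp it across its 18 mm width at mid-length. On the clamp there is free space under its middle for fingertips that reach down to its lower edge.
- bar_end_a (a point): Centre of the bar's +x end face, 100 mm from bar_mid.
- bar_end_b (a point): Centre of the bar's -x end face, 100 mm from bar_mid.
- rack: Fixed rack: dark wooden base 190 x 70 x 10 mm, two dark steel U brackets, open at the top, at x = +-70 mm; origin on the bench under its centre, z up. The bar lies along the rack's x. Each bracket is 16 mm long in x; slot 24 mm wide, floor at z = 45 mm, cheeks 6 mm thick with tops at z = 65 mm: the bar is clear once raised more than 20 mm.
- clamp: Fixed yellow bar clamp on a board 120 x 290 x 10 mm; origin on the bench under the board's centre, z up, jaws close along y. Fixed jaw: face at y = 25 mm (looks to +y), x -50 to 50, top z = 62 mm. Body 44 mm wide (x), y -101 to 7 mm, top z = 44 mm. As the jaw closes, its rod's tail comes out behind the handle, to y = -235 mm, up to z = 32 mm.
- clamp_bed (a point): Fixed point at x 0, y 75, z 40 mm of the clamp's frame, 50 mm from the fixed jaw's face: lay the bar's middle here. Two aluminium rails run along y at x = +-45 mm (10 mm wide, y 25 to 145 mm), tops at this height; the bar is laid across both, along the clamp's x. Between them at x = 0 lies the jaw's toothed rod, 14 mm wide, top z = 32 mm.
- clamp_grip (a point): Fixed point at x 0, y -62, z 105 mm of the clamp's frame, amid handle and trigger. Black fixed handle: y -89 to -77 mm, 26 mm wide in x, top z = 128 mm. Orange trigger in front of it. Squeeze the two together along y, from above, from outside: at rest they span 54 mm, at full squeeze 32 mm (the handle stays: the middle is then 11 mm further to -y).
- jaw_face (a point): Centre of the sliding jaw's black rubber face (56 mm wide in x, z 42 to 66 mm), 54 mm above the bench, at x 0, y = 130 mm minus joint jaw in the clamp's frame; looks to the fixed jaw. The rubber gives up to 5 mm, 3 N per mm.
- jaw (a joint): Closing travel of the sliding jaw, m: 0 = wide open (105 mm between faces); about 0.087 when it touches an 18 mm bar lying against the fixed jaw. Starts at 0 to 0.02. Stays where it is left (11 N friction). A full squeeze advances it 10 or 20 mm (pin pitch 9.7 mm): 4 to 8 are needed; a loose bar is pushed along the rails to the fixed jaw and squared up.
- trigger (a joint): Travel of the orange trigger, m: 0 = at rest, 0.022 = fully squeezed (slides to -y of the clamp, to the handle). Springs back when let go, and must come home (below 0.002) to take the next pins. Needs about 17 N to move the jaw, 22 to 30 N to tighten it. Once the bar is gripped it goes hard before full travel; squeeze once more then, to be sure. The jaw then keeps about 10 N.
- trigger_pad (a point): Point on the trigger's front face, 105 mm above the bench. The trigger is an upright plate 24 mm wide (x) and 12 mm thick, y = -47 to -35 mm of the clamp's frame at rest, top at z = 125 mm.
- hammer: Bystander: a hammer lying on the far left of the bench; origin on the bench.
- burnisher: Bystander: a screwdriver-like tool lying on the bench beyond the work, on the robot's right; origin on the bench.
- bench_block: Bystander: steel block 65 x 65 x 20 mm, on the robot's left; origin under its centre.
- flux_jar: Bystander: jar 52 mm wide, 60 mm tall, on the robot's right; origin under its centre.
- brass_cup: Bystander: small copper-coloured cup 44 mm wide, 35 mm tall, beside the clamp's handle; origin under its centre.
- ring_box: Bystander: blue ring box 50 x 50 x 37 mm beyond the end of the rack; origin under its centre.
- oil_can: Bystander: small can 48 mm wide, 80 mm tall, with a red label, beyond the middle of the work; origin under its centre.
Not all that is in view belongs to the job. Of the things shaped like the part that bears bar_mid, the brass one is meant. Of the things shaped like the rack, the wooden one is meant.

How it is judged:
On the way, in this order (a step that is already met when the one before it is completed fails the run):
1. the bar is lifted level, straight up over its rack, both ends clear of the brackets (height (world z) of each of bar_end_a, bar_end_b above 0.086 m and horizontal distance between bar_mid and rack below 0.04 m), for 0.1 s.
2. the bar lies on both rails between the open jaws, let go of (z of bar_mid in the frame of clamp below 0.063 m and angle between bar_mid's own z axis and vertical below 0.12 rad and x of bar_mid in the frame of clamp between -0.04 and 0.04 m and y of bar_mid in the frame of clamp between 0.025 and 0.13 m and angle between the x axis of bar_mid and the x axis of clamp, either way round below 0.35 rad and contact force between the fingers and bar below 0.2 N and value of joint jaw below 0.05 m), for 0.3 s.
3. with the trigger let go, the sliding jaw presses on the bar with more than 5 N (contact force between jaw and bar above 5 N and value of joint trigger below 0.004 m), for 0.3 s.
At the end, for the whole second after the job is handed in: Bar upright on both rails (tilt < 0.12 rad, centre < 63 mm high), middle within 40 mm of the clamp's centre line, square to the jaws within 0.08 rad, its centre 4 to 14 mm from the fixed jaw's face, at rest; sliding jaw presses it with > 5 N; trigger sprung back (< 4 mm) (all of step 3 and z of bar_mid in the frame of clamp below 0.063 m and angle between bar_mid's own z axis and vertical below 0.12 rad and x of bar_mid in the frame of clamp between -0.04 and 0.04 m and y of bar_mid in the frame of clamp between 0.029 and 0.039 m and angle between the x axis of bar_mid and the x axis of clamp, either way round below 0.08 rad and linear speed of bar below 0.02 m/s); the robot touches nothing.
It fails at once if the bar's length is tilted more than 0.25 rad from level (angle between bar_mid's own x axis and vertical below 1.32 rad or angle between bar_mid's own x axis and vertical above 1.82 rad).
It fails at once if the bar is let go more than 30 mm above where it lies (dropped) (contact force between the fingers and bar below 0.1 N and height (world z) of bar_mid above 0.093 m).
It fails at once if the robot pushes the sliding jaw or its rod with more than 8 N (contact force between any of the arm, the fingers and jaw above 8 N).
It fails at once if one of the bystanders is moved more than 20 mm (distance of any of hammer, burnisher, bench_block, flux_jar, brass_cup, ring_box, oil_can from where it was at the start of the episode above 0.02 m).
It also fails if it takes over 70 s, if anything falls off the work surface, if the arm or the gripper's body presses on something with over 40 N, if the wrist force passes 120 N, or if a joint passes its speed limit or range.

## Working session

There is one attempt and no reset: what is moved stays moved. The work goes in short steps, Python scripts to look and compute and a tool call to move; the robot and the scene stay as the last step left them, time stands still between calls to the robot, and variables do not carry over. Pictures are saved under pics/ and viewed, at most 10 in all, crops included, and the job is handed in when it is done.

Besides the shell and the picture viewer there is one more tool, called after "Request:" in YAML: its name, and indented under it one key for each argument. servo_tool: Moves the arm, as the interface text tells. Its arguments: {"type":"object","properties":{"plan":{"type":"string"},"newtons":{"type":"number"}},"required":["plan"]}

```bash
mkdir -p pics
python3 - <<'E'
from cell import bot
import cv2,numpy as np
for n in("scene","side"):
    im=bot.get_image(n); cv2.imwrite(f"pics/{n}0.png",im[:,:,::-1]); 
    c=bot.camera_info(n); print(n,c)
s=bot.observe(); print(s['time'],s['tcp_pos'],s['tcp_rot'],bot.grip_depth,s['gripper_width'])
E
```

```text
scene {'fx': 405.1720725008436, 'fy': 405.1720725008436, 'cx': 252.84970200348724, 'cy': 195.80174981789938, 'R': array([[ 0.74133883,  0.67096011, -0.01514184],
       [ 0.45257523, -0.51645233, -0.72694749],
       [-0.4955728 ,  0.53206158, -0.68652609]]), 't': array([-0.428284  , -0.11531104,  1.48246878])}
side {'fx': 384.7118180214526, 'fy': 384.7118180214526, 'cx': 263.4037783419845, 'cy': 192.9287044052909, 'R': array([[-0.87287087, -0.48754809, -0.01983185],
       [-0.3442843 ,  0.64416486, -0.68302266],
       [ 0.34578138, -0.58936279, -0.7301279 ]]), 't': array([0.49020462, 0.21494185, 1.29967429])}
0.1 [ 0.25627431 -0.62374678  0.23005244] [[ 9.24983019e-01  3.80007777e-01 -7.09492154e-04]
 [ 3.80008432e-01 -9.24981039e-01  1.91518030e-03]
 [ 7.15166166e-05 -2.04112225e-03 -9.99997914e-01]] 0.0187 0.08525767717792439
```

View pics/scene0.png

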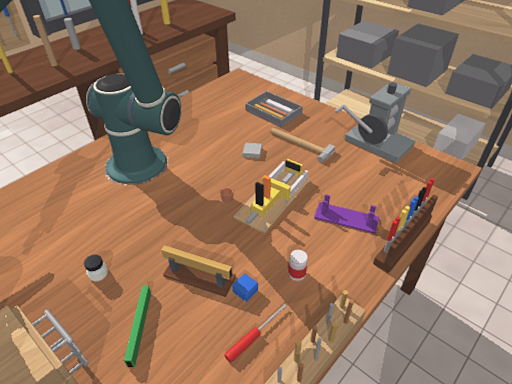

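View pics/side0.png

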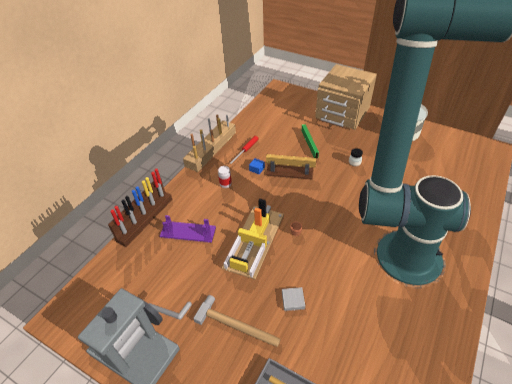

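The scene view shows the bar in the wooden rack at about (197,262) and the clamp at about (272,195), with its fixed jaw and handle nearer the camera. The side view shows the bar at about (290,162) and the clamp at about (255,240). I'll enlarge both for measuring.

Run:
```python
import cv2,numpy as np
a=cv2.imread("pics/scene0.png");b=cv2.imread("pics/side0.png")
def crop(im,x,y,w,h,W,H):
    o=cv2.resize(im[y:y+h,x:x+w],(W,H),interpolation=cv2.INTER_CUBIC); return o
o=np.zeros((600,800,3),np.uint8)
o[:300,:400]=crop(a,155,235,100,75,400,300)
o[:300,400:]=crop(a,225,150,100,75,400,300) 
o[300:,:400]=crop(b,245,140,100,75,400,300)
o[300:,400:]=crop(b,210,200,100,75,400,300)
cv2.imwrite("pics/crops.png",o)
```

```text
(no output)
```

View pics/crops.png

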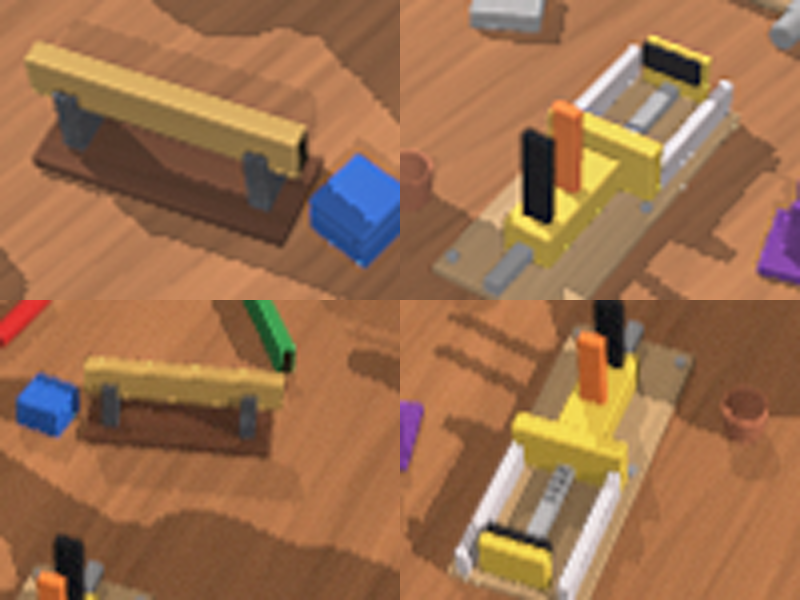

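The crops give these picks, in crop pixels:
- **Bar top, scene view:** corners at about (40,43), (27,58), (298,140), (308,125).
- **Handle top:** about (538,133) in scene.
- **Trigger top:** about (567,106) in scene and (594,337) in side.
- **Rail ends:** (635,50) and (727,87) in scene, (463,548) and (570,588) in side.

I'll solve the planar poses from these by ray casting.

```bash
cat > h.py <<'E'
from cell import bot
import cv2,numpy as np
from scipy.optimize import least_squares
def ray(c,u,v,z):
    d=c['R'].T@np.array([(u-c['cx'])/c['fx'],(v-c['cy'])/c['fy'],1]); o=-c['R'].T@c['t']
    return o+d*(z-o[2])/d[2]
def pose2d(model,pts):  # model xy, world xy -> x,y,yaw
    f=lambda p:((np.c_[np.cos(p[2])*model[:,0]-np.sin(p[2])*model[:,1],np.sin(p[2])*model[:,0]+np.cos(p[2])*model[:,1]]+p[:2])-pts).ravel()
    b=min((least_squares(f,[*pts.mean(0),a]) for a in(-2,0,2)),key=lambda r:r.cost)
    return b.x,b.fun.reshape(-1,2)
E
python3 - <<'E'
from h import *
S=bot.camera_info("scene");D=bot.camera_info("side")
off={0:(S,155,235,0,0),1:(S,225,150,400,0),2:(D,245,140,0,300),3:(D,210,200,400,300)}
def p(k,u,v,z):
    c,x,y,ox,oy=off[k]; return ray(c,(u-ox)/4+x-.4,(v-oy)/4+y-.4,z)[:2]
for k,L in((0,[(40,43),(27,58),(298,140),(308,125)]),(2,[(88,357),(86,370),(283,384),(283,374)])):
    P=np.array([p(k,*q,.081) for q in L]); m=P.mean(0); d=(P[2]+P[3]-P[0]-P[1])/2
    print("bar",P.round(4).tolist(),m.round(4),np.linalg.norm(d),np.arctan2(d[1],d[0]))
M=[];W=[]
for k,u,v,x,y,z in [(1,538,133,0,-.083,.128),(1,567,106,0,-.041,.125),(1,635,50,-.045,.145,.04),(1,727,87,.045,.145,.04),
  (1,558,107,-.05,.025,.062),(1,662,147,.05,.025,.062),(3,594,337,0,-.041,.125),(3,463,550,.045,.145,.04),(3,570,588,-.045,.145,.04),(3,518,415,.05,.007,.062),(3,628,453,-.05,.007,.062)]:
    M.append((x,y));W.append(p(k,u,v,z))
x,r=pose2d(np.array(M),np.array(W)); print("clamp",x,(r*1e3).round(1).tolist())
# jaw
print("jaw top", p(1,678,48,.066))
E
```

```text
bar [[0.4448, -0.2071], [0.4484, -0.2212], [0.6319, -0.1485], [0.6285, -0.1358]] [ 0.5384 -0.1781] 0.19721885581395224 0.37391699621835833
bar [[0.6314, -0.1547], [0.6237, -0.1366], [0.4421, -0.2094], [0.4481, -0.2229]] [ 0.5363 -0.1809] 0.19563846726228767 -2.7731139004999608
clamp [0.49197757 0.18971726 0.14209853] [[0.1, -4.9], [0.3, -3.5], [-2.0, 2.8], [-3.3, 3.3], [-6.1, 4.5], [-1.5, 1.1], [1.0, 1.6], [-0.0, 5.6], [5.4, 3.8], [1.4, -4.8], [4.7, -9.4]]
jaw top [0.47439884 0.32421648]
```

Request:
servo_tool:
  plan: "0 0 0.018 0.429 -0.304 0.03 -1;0 0 0.018 0.429 -0.304 0.03 -1;0 0 0.018 0.429 -0.304 0.03 -1;0 0 0.018 0.429 -0.304 0.03 -1;0 0 0.018 0.429 -0.304 0.03 -1;0 0 0.018 0.429 -0.304 0.03 -1;0 0 0.018 0.429 -0.304 0.03 -1;0 0 0.018 0.429 -0.304 0.03 -1;0 0 0.018 0.429 -0.304 0.03 -1;0 0 0.018 0.429 -0.304 0.03 -1;0 0 0.018 0.429 -0.304 0.03 -1;0 0 0.018 0.429 -0.304 0.03 -1"
  newtons: 60

```text
time: 1.6
tcp_pos: [0.5372, -0.1812, 0.2012]
tcp_rot: [[0.932, 0.362, -0.0], [0.362, -0.932, -0.0], [-0.0, 0.0, -1.0]]
force: [-0.2, 0.3, 0.1]
gripper_width: 0.0852
gripper_force: 0.0
```

Run:
```python
from h import *
c=bot.camera_info("wrist"); im=bot.get_image("wrist"); cv2.imwrite("pics/w1.png",im[:,:,::-1])
hsv=cv2.cvtColor(im,cv2.COLOR_RGB2HSV)
s=bot.observe(); print(s['time'],s['tcp_pos'],np.arctan2(s['tcp_rot'][1,0],s['tcp_rot'][0,0]))
m=cv2.inRange(hsv,(18,90,60),(32,255,255)); n,l,st,ce=cv2.connectedComponentsWithStats(m)
for i in np.argsort(-st[1:,4])[:3]+1:
    print(st[i],ce[i]); 
print(c)
```

```text
1.65 [ 0.53721684 -0.18124236  0.20126823] 0.3700501247538103
[ 246   50   27  238 5454] [257.93124312 163.86578658]
[   0   28   34   72 1706] [15.79601407 62.88569754]
[   0  106   33   52 1267] [ 15.50591949 129.543015  ]
{'fx': 335.0195686221698, 'fy': 335.0195686221698, 'cx': 256.28869599675187, 'cy': 189.70950884940078, 'R': array([[ 3.61173880e-01, -9.32498309e-01,  5.77074320e-04],
       [-8.86207107e-01, -3.43051747e-01,  3.11371904e-01],
       [-2.90155808e-01, -1.12970806e-01, -9.50287959e-01]]), 't': array([-0.36328134,  0.38186231,  0.48604631])}
```

View pics/w1.png

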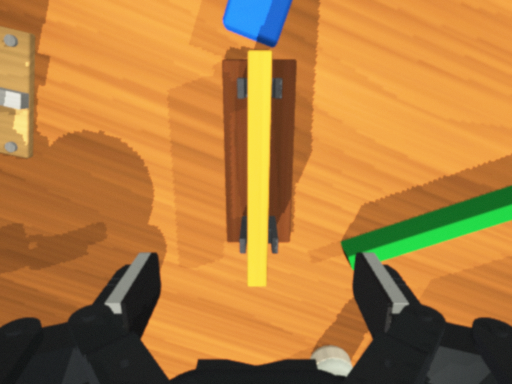

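The wrist view shows the yellow brass bar running vertically from about (260,50) to (257,287), between the open fingertips. I'll locate its top face precisely.

Run:
```python
from h import *
c=bot.camera_info("wrist"); im=cv2.imread("pics/w1.png")
m=cv2.inRange(cv2.cvtColor(im,cv2.COLOR_BGR2HSV),(18,90,60),(32,255,255)); n,l,st,ce=cv2.connectedComponentsWithStats(m)
i=1+np.argmax(st[1:,4]); ct=cv2.findContours((l==i).astype(np.uint8),0,1)[0][0][:,0].astype(float)
P=np.array([ray(c,u,v,.081)[:2] for u,v in ct]).astype(np.float32)
r=cv2.minAreaRect(P*1000); print(r)
rows=[(v,np.flatnonzero(l[v]==i)[[0,-1]].mean()) for v in(70,110,150,190,220,270)]
Q=np.array([ray(c,u,v,.081)[:2] for v,u in rows]); d=Q[0]-Q[-1]
print(np.arctan2(d[1],d[0]),Q)
```

```text
((537.3884887695312, -182.79049682617188), (199.8057861328125, 19.15790367126465), 20.46782112121582)
0.35592310155789936 [[ 0.61799153 -0.15239632]
 [ 0.59102387 -0.16250323]
 [ 0.5620263  -0.1733709 ]
 [ 0.53076065 -0.18508859]
 [ 0.50561981 -0.19439753]
 [ 0.46010924 -0.21108993]]
```

Request:
servo_tool:
  plan: "0 0 0.013 0 0.0016 0.05 -1;0 0 0.013 0 0.0016 0.1 -1;0 0 0.013 0 0.0016 0.14 -1;0 0 0.013 0 0.0016 0.154 -1;0 0 0.013 0 0.0016 0.154 -0.2;0 0 0.013 0 0.0016 0.154 1;0 0 0.013 0 0.0016 0.154 1;0 0 0.013 0 0.0016 0.154 1;0 0 0.013 0 0.0016 0.154 1;0 0 0.013 0 0.0016 0.154 1;0 0 0.013 0 0.0016 0.154 1"
  newtons: 60

```text
time: 3.02
tcp_pos: [0.5396, -0.182, 0.049]
tcp_rot: [[0.936, 0.351, 0.002], [0.351, -0.936, -0.001], [0.002, 0.002, -1.0]]
force: [-1.1, 1.1, 5.8]
gripper_width: 0.0171
gripper_force: 60.0
```

Request:
servo_tool:
  plan: "0 0 0 0 0 -0.01 1;0 0 0 0 0 -0.03 1;0 0 0 0 0 -0.05 1;0 0 0 0 0 -0.075 1;0 0 0 0 0 -0.1 1;0 0 0 0 0 -0.13 1;0 0 0 0 0 -0.15 1;0 0 0 0 0 -0.15 1"

```text
time: 4.03
tcp_pos: [0.5393, -0.182, 0.1988]
tcp_rot: [[0.936, 0.351, 0.003], [0.351, -0.936, -0.001], [0.002, 0.002, -1.0]]
force: [0.4, 0.1, -5.9]
gripper_width: 0.017
gripper_force: 59.3
```

Request:
servo_tool:
  plan: "0 0 0.02 0.007 -0.03 -0.02 1;0 0 0.05 0.018 -0.075 -0.04 1;0 0 0.08 0.03 -0.125 -0.06 1;0 0 0.11 0.042 -0.175 -0.06 1;0 0 0.14 0.054 -0.225 -0.06 1;0 0 0.17 0.065 -0.275 -0.06 1;0 0 0.2 0.075 -0.315 -0.06 1;0 0 0.217 0.08 -0.335 -0.06 1;0 0 0.217 0.082 -0.345 -0.06 1;0 0 0.217 0.082 -0.345 -0.06 1;0 0 0.217 0.082 -0.345 -0.06 1"

```text
time: 5.4
tcp_pos: [0.494, 0.1692, 0.2568]
tcp_rot: [[0.99, 0.141, -0.001], [0.141, -0.99, -0.001], [-0.001, 0.001, -1.0]]
force: [-0.8, 0.2, -6.0]
gripper_width: 0.0173
gripper_force: 59.9
```

Run:
```python
from h import *
import json
c=bot.camera_info("wrist"); im=bot.get_image("wrist"); 
json.dump({k:(v.tolist() if hasattr(v,'tolist') else v) for k,v in c.items()},open("c2.json","w"))
cv2.imwrite("pics/w2.png",im[:,:,::-1]); cv2.imwrite("pics/w2b.png",cv2.resize(im[:,:,::-1],(768,576),interpolation=cv2.INTER_CUBIC))
```

```text
(no output)
```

View pics/w2b.png

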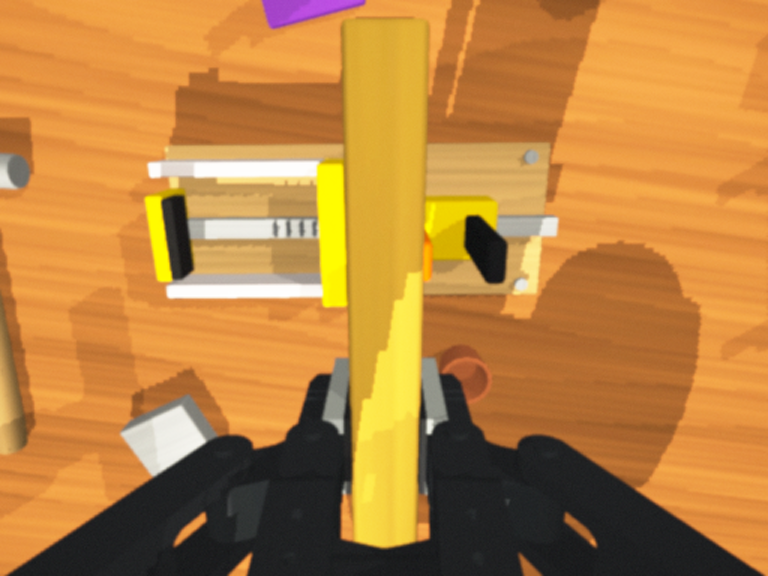

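The wrist view shows the held bar in the middle and the clamp beneath it, in the doubled-image pixels:
- **Fixed jaw face top:** (319,163) to (320,306).
- **Rail ends:** (149,169) and (167,291).
- **Board corners:** (165,146), (549,143), (537,293).

I'll fit the clamp pose from these.

Run:
```python
from h import *
import json
c={k:np.array(v) for k,v in json.load(open("c2.json")).items()}
L=[(319,162,.05,.025,.062),(320,306,-.05,.025,.062),(149,169,.045,.145,.04),(167,291,-.045,.145,.04),(165,146,.06,.145,.01),(549,143,.06,-.145,.01),(537,293,-.06,-.145,.01)]
W=np.array([ray(c,u/1.5,v/1.5,z)[:2] for u,v,*_,z in L]); M=np.array([(l[2],l[3]) for l in L])
x,r=pose2d(M,W); print(x,(r*1e3).round(1).tolist()); print((W*1e3).round(1).tolist())
R=np.array([[np.cos(x[2]),-np.sin(x[2])],[np.sin(x[2]),np.cos(x[2])]])
for u,v,z in((180,193,.066),(192,274,.066),(503,281,.128)): print("jaw/handle in clamp",R.T@(ray(c,u/1.5,v/1.5,z)[:2]-x[:2]))
print("bed",R@[0,.075]+x[:2],"grip",R@[0,-.072]+x[:2])
s=bot.observe();print(s['tcp_pos'],np.arctan2(s['tcp_rot'][1,0],s['tcp_rot'][0,0]))
```

```text
[0.49344804 0.18832064 0.14665201] [[-0.9, 2.1], [-0.1, -1.8], [-0.0, 0.6], [0.0, 0.5], [0.8, 1.5], [1.0, -2.1], [-0.9, -0.8]]
[[540.2, 218.2], [440.4, 207.5], [516.8, 337.7], [427.7, 324.7], [530.8, 339.0], [573.0, 55.7], [456.1, 36.9]]
jaw/handle in clamp [0.03166007 0.11450412]
jaw/handle in clamp [-0.02397693  0.11360474]
jaw/handle in clamp [-0.01054592 -0.08656064]
bed [0.48248852 0.26251558] grip [0.50396918 0.1170935 ]
[0.49407108 0.16920169 0.25697121] 0.1408144355359183
```

Request:
servo_tool:
  plan: "0 0 -0.006 0.0016 -0.03 0 1;0 0 -0.006 0.0016 -0.07 0.01 1;0 0 -0.006 0.0016 -0.089 0.04 1;0 0 -0.006 0.0016 -0.089 0.08 1;0 0 -0.006 0.0016 -0.089 0.12 1;0 0 -0.006 0.0016 -0.089 0.16 1;0 0 -0.006 0.0016 -0.089 0.185 1;0 0 -0.006 0.0016 -0.089 0.2 1;0 0 -0.006 0.0016 -0.089 0.206 1;0 0 -0.006 0.0016 -0.089 0.209 1;0 0 -0.006 0.0016 -0.089 0.211 1;0 0 -0.006 0.0016 -0.089 0.211 1"

```text
time: 6.95
tcp_pos: [0.4836, 0.2588, 0.047]
tcp_rot: [[0.989, 0.147, 0.001], [0.147, -0.989, 0.001], [0.001, -0.0, -1.0]]
force: [-0.0, 0.6, -5.4]
gripper_width: 0.0174
gripper_force: 60.0
```

Run:
```python
from h import *
o=np.zeros((600,800,3),np.uint8)
a=bot.get_image("scene")[:,:,::-1];b=bot.get_image("side")[:,:,::-1]
o[:300,:400]=cv2.resize(a[140:215,235:335],(400,300),interpolation=2)
o[:300,400:]=cv2.resize(b[210:285,210:310],(400,300),interpolation=2)
o[300:,:400]=cv2.resize(bot.get_image("wrist")[:,:,::-1],(400,300))
cv2.imwrite("pics/p3.png",o)
```

```text
(no output)
```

View pics/p3.png

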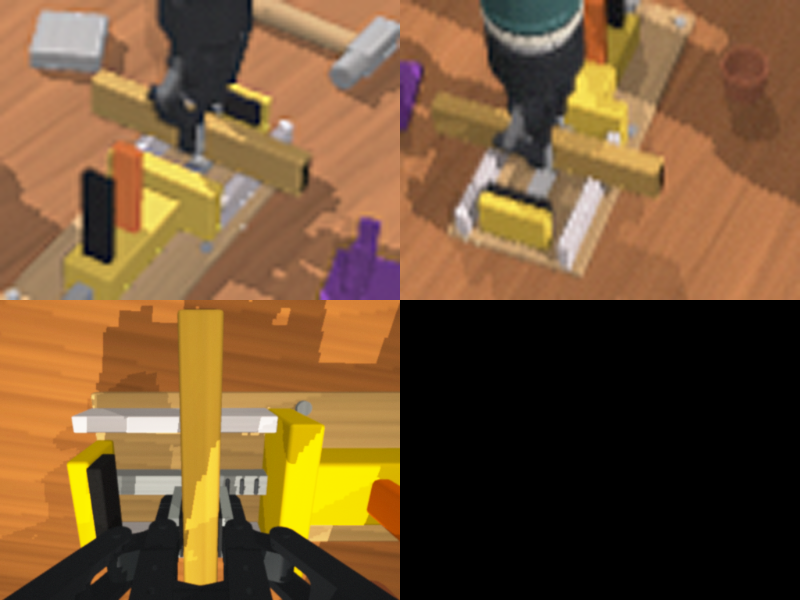

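The bar hangs level across both rails, midway between the jaws and a few mm above them. I'll lower it and let go with a small opening.

Request:
servo_tool:
  plan: "0 0 0 0 0 0.002 1;0 0 0 0 0 0.0035 1;0 0 0 0 0 0.0045 1;0 0 0 0 0 0.0045 1"

```text
time: 7.6
tcp_pos: [0.4832, 0.2587, 0.044]
tcp_rot: [[0.989, 0.147, 0.0], [0.147, -0.989, -0.0], [0.0, 0.0, -1.0]]
force: [-6.1, -2.9, 10.7]
gripper_width: 0.0177
gripper_force: 62.7
```

In contact. I'll open to about 32 mm, wait, then rise straight up.

Request:
servo_tool:
  plan: "0 0 0 0 0 0 0.5;0 0 0 0 0 0 0.3;0 0 0 0 0 0 0.25;0 0 0 0 0 0 0.25;0 0 0 0 0 0 0.25;0 0 0 0 0 0 0.25;0 0 0 0 0 -0.02 0.25;0 0 0 0 0 -0.05 0.25;0 0 0 0 0 -0.09 0.25;0 0 0 0 0 -0.13 0.25;0 0 0 0 0 -0.16 0.25;0 0 0 0 0 -0.17 0.25;0 0 0 0 0 -0.17 -1"

```text
time: 9.22
tcp_pos: [0.4831, 0.2586, 0.2118]
tcp_rot: [[0.989, 0.147, 0.001], [0.147, -0.989, 0.0], [0.001, -0.0, -1.0]]
force: [0.1, -0.0, -0.5]
gripper_width: 0.049
gripper_force: 0.0
```

Run:
```python
from h import *
im=bot.get_image("wrist")[:,:,::-1]; cv2.imwrite("pics/w4.png",im)
s=bot.observe();print(s['time'],s['tcp_pos'],np.arctan2(s['tcp_rot'][1,0],s['tcp_rot'][0,0]))
```

```text
9.275 [0.48247411 0.25827291 0.21066805] 0.1477663621776369
```

View pics/w4.png

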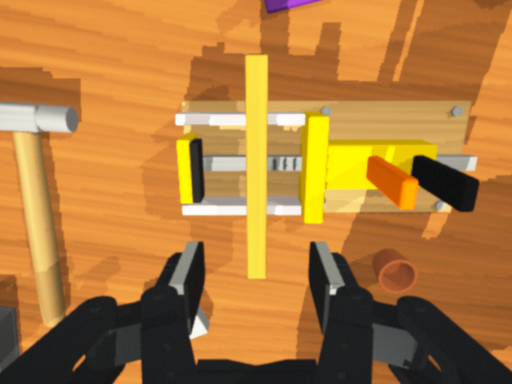

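The bar now stands free across both rails at about (257,165), square and centred, and the jaw is open. Next I'll go above the trigger and handle, seen at about (425,183), and descend around them.

Request:
servo_tool:
  plan: "0 0 0 0 0.05 0 -1;0 0 0 0 0.1 0 -1;0 0 0 0 0.141 0 -1;0 0 0 0 0.141 0 -1;0 0 0 0 0.141 0 -1;0 0 0 0 0.141 0.04 -1;0 0 0 0 0.141 0.08 -1;0 0 0 0 0.141 0.11 -1;0 0 0 0 0.141 0.125 -1;0 0 0 0 0.141 0.126 -1;0 0 0 0 0.141 0.126 -1"
  newtons: 45

```text
time: 10.65
tcp_pos: [0.5048, 0.1197, 0.0869]
tcp_rot: [[0.989, 0.148, 0.002], [0.148, -0.989, 0.0], [0.002, -0.0, -1.0]]
force: [-0.3, 1.3, 0.8]
gripper_width: 0.0855
gripper_force: 0.0
```

Run:
```python
from h import *
o=np.zeros((300,800,3),np.uint8)
a=bot.get_image("wrist")[:,:,::-1];b=bot.get_image("side")[:,:,::-1]
o[:,:400]=cv2.resize(a,(400,300)); o[:,400:]=cv2.resize(b[180:255,210:310],(400,300),interpolation=2)
cv2.imwrite("pics/p5.png",o)
s=bot.observe();print(s['time'],s['tcp_pos'],s['force'])
```

```text
10.75 [0.50511924 0.11945285 0.08736468] [-0.14528331 -0.62415616  0.20914134]
```

View pics/p5.png

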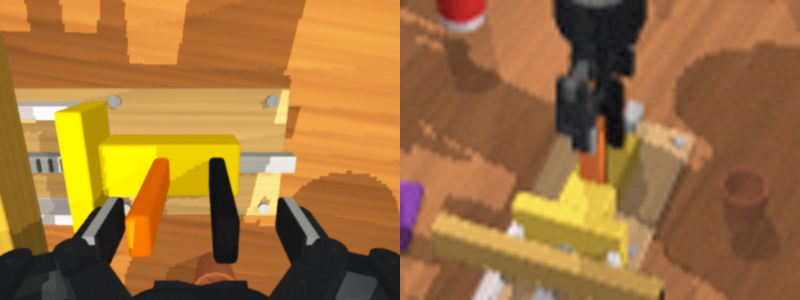

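The fingers straddle the orange trigger at about (148,205) and the black handle at about (222,205), with clearance on both sides. First squeeze:

Request:
servo_tool:
  plan: "0 0 0 0 0.003 0 0;0 0 0 0 0.003 0 1;0 0 0 0 0.003 0 1;0 0 0 0 0.003 0 1;0 0 0 0 0.003 0 1;0 0 0 0 0.003 0 1;0 0 0 0 0.003 0 1"
  newtons: 45

```text
time: 11.62
tcp_pos: [0.5063, 0.1175, 0.09]
tcp_rot: [[0.989, 0.146, 0.004], [0.146, -0.989, 0.003], [0.005, -0.002, -1.0]]
force: [-6.2, 3.3, 17.6]
gripper_width: 0.0314
gripper_force: 48.2
```

Request:
servo_tool:
  plan: "0 0 0 0 0 0 -1;0 0 0 0 0 0 -1;0 0 0 0 0 0 -1;0 0 0 0 0 0 -1;0 0 0 0 0 0 -1;0 0 0 0 0 0 1;0 0 0 0 0 0 1;0 0 0 0 0 0 1;0 0 0 0 0 0 1;0 0 0 0 0 0 1;0 0 0 0 0 0 1;0 0 0 0 0 0 -1;0 0 0 0 0 0 -1;0 0 0 0 0 0 -1;0 0 0 0 0 0 -1;0 0 0 0 0 0 -1"

```text
time: 13.62
tcp_pos: [0.5041, 0.1159, 0.0855]
tcp_rot: [[0.989, 0.147, -0.001], [0.147, -0.989, -0.0], [-0.001, 0.0, -1.0]]
force: [0.3, 0.7, -0.1]
gripper_width: 0.0855
gripper_force: 0.0
```

Run:
```python
from h import *
import json
o=np.zeros((300,800,3),np.uint8)
a=bot.get_image("wrist")[:,:,::-1];b=bot.get_image("side")[:,:,::-1]
o[:,:400]=cv2.resize(a,(400,300)); o[:,400:]=cv2.resize(b[210:285,210:310],(400,300),interpolation=2)
cv2.imwrite("pics/p6.png",o)
s=bot.observe();print(s['time'],s['tcp_pos'],s['force'],s['gripper_width'])
```

```text
13.725 [0.50419859 0.11597616 0.08565246] [ 0.55877256 -0.83210797  0.71349831] 0.08520553391888741
```

View pics/p6.png

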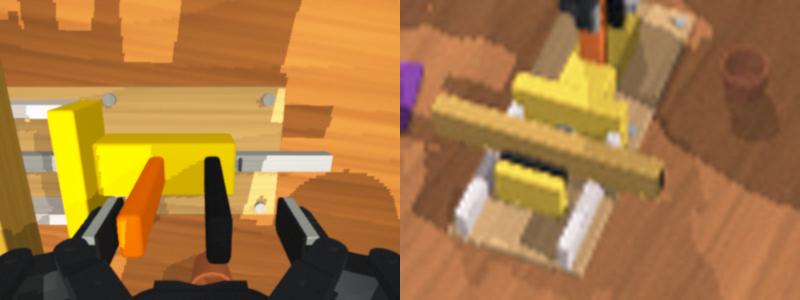

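The jaw has closed by about 20–30 mm and nearly reaches the bar. The trigger is home and the rod tail is coming out. I'll keep going.

Request:
servo_tool:
  plan: "0 0 0 0 0 0 1;0 0 0 0 0 0 1;0 0 0 0 0 0 1;0 0 0 0 0 0 1;0 0 0 0 0 0 1;0 0 0 0 0 0 1;0 0 0 0 0 0 -1;0 0 0 0 0 0 -1;0 0 0 0 0 0 -1;0 0 0 0 0 0 -1;0 0 0 0 0 0 -1;0 0 0 0 0 0 1;0 0 0 0 0 0 1;0 0 0 0 0 0 1;0 0 0 0 0 0 1;0 0 0 0 0 0 1;0 0 0 0 0 0 1"

```text
time: 15.85
tcp_pos: [0.506, 0.1174, 0.0901]
tcp_rot: [[0.989, 0.147, 0.003], [0.147, -0.989, 0.002], [0.004, -0.002, -1.0]]
force: [-8.1, 1.8, 23.2]
gripper_width: 0.0308
gripper_force: 46.8
```

Request:
servo_tool:
  plan: "0 0 0 0 0 0 -1;0 0 0 0 0 0 -1;0 0 0 0 0 0 -1;0 0 0 0 0 0 -1;0 0 0 0 0 0 -1;0 0 0 0 0 0 1;0 0 0 0 0 0 1;0 0 0 0 0 0 1;0 0 0 0 0 0 1;0 0 0 0 0 0 1;0 0 0 0 0 0 1"

```text
time: 17.23
tcp_pos: [0.5058, 0.1195, 0.0898]
tcp_rot: [[0.989, 0.146, 0.003], [0.146, -0.989, 0.006], [0.004, -0.006, -1.0]]
force: [-7.2, 9.2, 20.8]
gripper_width: 0.0351
gripper_force: 42.6
```

The opening stopped at 35 mm instead of 31 mm, so the trigger has gone hard. Two more squeezes to be sure.

Request:
servo_tool:
  plan: "0 0 0 0 0 0 -1;0 0 0 0 0 0 -1;0 0 0 0 0 0 -1;0 0 0 0 0 0 -1;0 0 0 0 0 0 -1;0 0 0 0 0 0 1;0 0 0 0 0 0 1;0 0 0 0 0 0 1;0 0 0 0 0 0 1;0 0 0 0 0 0 1;0 0 0 0 0 0 1;0 0 0 0 0 0 1"

```text
time: 18.73
tcp_pos: [0.5045, 0.124, 0.09]
tcp_rot: [[0.99, 0.144, 0.001], [0.144, -0.989, 0.014], [0.003, -0.014, -1.0]]
force: [-12.4, 25.9, 21.9]
gripper_width: 0.0445
gripper_force: 42.4
```

Request:
servo_tool:
  plan: "0 0 0 0 0 0 -1;0 0 0 0 0 0 -1;0 0 0 0 0 0 -1;0 0 0 0 0 0 -1;0 0 0 0 0 0 -1;0 0 0 0 0 0 1;0 0 0 0 0 0 1;0 0 0 0 0 0 1;0 0 0 0 0 0 1;0 0 0 0 0 0 1;0 0 0 0 0 0 1;0 0 0 0 0 0 1"

```text
time: 20.23
tcp_pos: [0.5045, 0.1237, 0.0902]
tcp_rot: [[0.99, 0.144, 0.001], [0.144, -0.989, 0.013], [0.003, -0.013, -1.0]]
force: [-13.9, 25.4, 23.6]
gripper_width: 0.0437
gripper_force: 42.2
```

The trigger goes hard at 44 mm both times, so the bar is gripped. I'll let go, rise and look.

Request:
servo_tool:
  plan: "0 0 0 0 0 0 -1;0 0 0 0 0 0 -1;0 0 0 0 0 0 -1;0 0 0 0 0 0 -1;0 0 0 0 0 0 -1;0 0 0 0 0 -0.03 -1;0 0 0 0 0 -0.07 -1;0 0 0 0 0 -0.12 -1;0 0 0 0 0 -0.16 -1;0 0 0 0 0 -0.17 -1;0 0 0 0 0 -0.17 -1"

```text
time: 21.6
tcp_pos: [0.5044, 0.116, 0.2558]
tcp_rot: [[0.989, 0.147, 0.001], [0.147, -0.989, 0.0], [0.001, -0.0, -1.0]]
force: [0.6, -0.4, -0.5]
gripper_width: 0.0858
gripper_force: 0.0
```

Run:
```python
from h import *
o=np.zeros((300,800,3),np.uint8)
a=bot.get_image("wrist")[:,:,::-1];b=bot.get_image("side")[:,:,::-1]
o[:,:400]=cv2.resize(a,(400,300)); o[:,400:]=cv2.resize(b[200:275,210:310],(400,300),interpolation=2)
cv2.imwrite("pics/p7.png",o)
s=bot.observe();print(s['time'],s['tcp_pos'],s['force'],s['gripper_width'])
```

```text
21.7 [0.50310496 0.11579127 0.25369513] [0.18454736 0.60317457 0.11233501] 0.0852228462006788
```

View pics/p7.png

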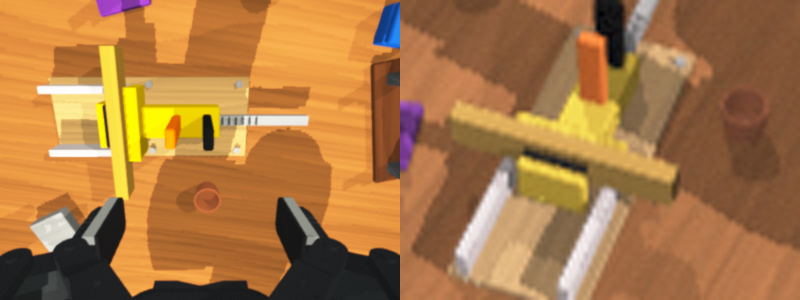

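The wrist view shows the bar lying along the fixed jaw at about (115,120) with the sliding jaw behind it and the trigger home. I'll check the bar's offset and angle numerically.

Run:
```python
from h import *
c=bot.camera_info("wrist"); im=bot.get_image("wrist"); hsv=cv2.cvtColor(im,cv2.COLOR_RGB2HSV)
x=np.array([.49345,.18832,.14665]);R=np.array([[np.cos(x[2]),-np.sin(x[2])],[np.sin(x[2]),np.cos(x[2])]])
m=cv2.inRange(hsv,(18,120,60),(32,255,255))
for v in (70,85,100,215,230,245):   # rows where the bar stands clear of the jaws
    r=np.flatnonzero(m[v,120:175])+120
    print(v,r[0],r[-1],[((R.T@(ray(c,u,v,.076)[:2]-x[:2]))*1e3).round(1).tolist() for u in(r[0]-.5,r[-1]+.5)])
print("fixed jaw edge expected px:",[(lambda p:(p[:2]/p[2]*c['fx']+[c['cx'],c['cy']]).round(1).tolist())(c['R']@np.r_[R@q+x[:2],.062]+c['t']) for q in([.05,.025],[-.05,.025])])
```

```text
70 126 156 [[85.7, 43.8], [85.7, 15.9]]
85 128 157 [[72.9, 43.5], [72.9, 16.2]]
100 120 174 [[59.7, 52.5], [59.7, 1.8]]
215 143 168 [[-54.9, 43.5], [-54.9, 16.7]]
230 145 170 [[-71.8, 43.2], [-71.8, 16.0]]
245 146 167 [[-89.3, 43.9], [-89.3, 20.6]]
fixed jaw edge expected px: [[154.7, 109.4], [163.6, 205.7]]
```

The bar's outer face is at y = 43.5 mm along its whole length. It is therefore flat against the fixed jaw (25 + 18 mm) and square, so I'll hand in.

```bash
python3 -c "
from cell import bot
print(bot.finish_job())"
```

```text
the job is handed in; nothing more can be done
None
```

The brass bar is clamped square against the fixed jaw, the trigger is let go and sprung back, and the job is handed in; the jaw's pressing force was not measured, but the trigger went hard on each of the last two squeezes.

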